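# Close and clamp the loaded sample jar

## Robot

A 6-joint arm with a two-finger parallel gripper is mounted at the origin on a cart in front of the work surface, level with it; the furniture and walls round the work are solid. World frame = base frame: x ahead of the robot, y to its left, z up, the work surface at z = 0. Lengths are in m, angles in rad, forces in N, time in s.
With the tool pointing down it reaches from about 0.2 to 0.875 m from the base axis. Payload 3.4 kg.
Tool frame: the origin (TCP) lies between the finger pads; the fingertips stand 25 mm ahead of it and the grasp point (between the pads) lies 6 mm ahead of it (r.nose_length is the z of the fingertips in the tool frame, in m); z points along the fingers, y is the line along which they close (so a half turn about z gives the same grasp; the last joint's range is limited). The gripper opens to 94 mm and grips with 3 to 60 N. Pads are 16 mm wide; open, the fingers measure 119 mm over their backs; the gripper's body (75 mm by 177 mm) begins 78 mm behind the grasp point.
Start: joints at [-1.241, 0.276, 1.505, -0, 1.361, -0.121], TCP at [0.251, -0.518, 0.23] pointing down, gripper open.
Joint ranges: [-2.89, 2.89], [-0.75, 2.08], [0.22, 2.7], [-1.18, 4.32], [0.11, 2.71], [-2.7, 2.7]. Speed limits (rad/s): [2.57, 2.57, 3.14, 3.14, 3.14, 3.14].

## Interface

Orientations are given as a unit quaternion [w, x, y, z].
In Python, from plant import r, gripper_to, inverse_kinematics, vision, models, telemetry gives the robot as it stands. Calls block until the motion is done:
- r.move_to(position, orientation): joint-space move of the TCP to a pose.
- r.move_l(position, rot=None, vel=0.15, guard=None): straight line of the TCP; rot=None keeps the orientation; vel is the mean speed in m/s. With guard (N) it stops when the force on the tool has changed by that much, and returns True; else False.
- r.movej(angles): joint-space move.
- gripper_to(opening, f_grip=None): finger opening in m; f_grip is the grip in N (None keeps the last); returns when the fingers have stopped.
- r.hold(seconds).
- inverse_kinematics(position, orientation): joint angles nearest the present ones, or None.
- vision.snapshot(name): name is "scene" or "top" or "wrist"; returns the picture (384x512x3 uint8, red, green, blue); there is no depth.
- vision.get_calibration(name): a dict with "fx", "fy", "cx", "cy" (pixels), "D" ([k1, k2, p1, p2, k3] as OpenCV has them; the pictures are not rectified), "position" and "orientation" of the camera in the world. Camera axes: x right, y down, z forward; pixel columns grow to the right and rows downward; lengths in m; the calibration is good to about 2 mm. A picture is of the moment at which its call begins: read the wrist's pose just before it. get_calibration takes no time and is no camera call; for the wrist camera it gives the pose at the moment of the call.
A pose or a line that the arm cannot do raises r.PlanningError and nothing moves.
- r.sign_off(): hands the job in; it is judged then, once.
Trained networks look in the newest picture that a camera, given by its name, has taken for a name from the list of things; names that differ only in an ending like _2 or _b are one class to them, and where a whole thing is asked for, a point or a joint stands for the part that bears it (a point fixed in the world has none). Each returns a list of dicts, best first, with "score" (0 to 1); they miss things now and then, are a little off and sometimes report something else, mostly with a low value. They report only what shows in the picture. A call takes as long as a camera call. They do not tell look-alikes from the thing itself.
- models.boxes_of(thing, camera): "at" ([x, y, z] in m, in world coordinates, good to about 4 mm: the middle of the surface that is visible of it).
- models.regions_of(thing, camera): "pixels" (384x512 bool, what is visible of it).
- models.mark_of(thing, camera): "at" ([x, y, z] in m, in world coordinates, good to about 4 mm: a listed point, or the origin of a listed thing).
Readings, each from a call of its own:
- telemetry.current_t(): time.
- telemetry.current_joints(): joint angles.
- telemetry.current_dq(): joint speeds.
- telemetry.current_joint_efforts(): joint torques, N m.
- telemetry.current_ee_pos(): TCP position.
- telemetry.current_tool_rot(): TCP orientation.
- telemetry.current_wrist_force(): force on the tool from outside, world axes, zero at the start.
- telemetry.current_torque(): the same for the moment, N m.
- telemetry.current_opening(): finger opening in m.
- telemetry.current_finger_force(): force on a finger pad.
Only numpy, scipy, OpenCV 4.12 (cv2) and the standard library are available. Lean on these libraries where they do the work, as an engineer would, in place of code of your own. Each camera call takes 0.05 s, during which the arm holds its last target. There are 200 camera calls.

## Task

The steel jar in the clamp station is loaded with its vials: close it up. Take the lid by its knob from the slanted rest, set it level into the mouth of the jar without dropping it, then swing the clamp arm over it and press it down until it snaps under the spring catch and stays down by itself. Leave the timer, the white bottle and the small vial where they stand.

Things in the scene. Friction and masses are not known exactly. Their poses are not given: they have to be found in the camera images.
- station: Fixed clamp station, turned up to 15 degrees: base plate 250 (x -135 to 115) x 100 x 12 mm with the open steel jar, at +x two hinge posts 124 mm high (x 73 to 99, y -24 to 24), at -x the catch post 122 mm high (x -122 to -102, y -15 to 15). Origin: under the base on the jar's axis; z up; the clamp arm lies along x. Three vials stand fixed in the jar, below the lid's reach.
- jar_mouth (a point): Centre of the jar's mouth, at the rim's height, 72 mm over the bench. Jar: outer diameter 84, inner diameter 76 mm, inner depth 55 mm.
- lid: Loose round steel lid, about 0.25 kg. Origin: centre of its underside; z: its axis, toward the knob. Below, a plug 8 mm high and 69 mm in diameter (62 at its foot) that enters the jar; above, a flange 92 mm in diameter, z = 8 to 16 mm, that lies on the rim. Its turn about its axis is free. It starts with its plug flat on the rest, axis 28 degrees from vertical. Seated: origin 64 mm over the bench.
- lid_knob (a point): Centre of the lid's black round knob, 31 mm from the lid's origin along its axis. The knob is 24 mm in diameter and reaches from 16 to 42 mm over the lid's underside.
- rest: Fixed grey slanted lid rest, footprint 110 x 100 mm. Origin: centre of its underside. Its board leans 28 degrees, low edge at -x: its upward normal in the rest's frame is (-0.469, 0, 0.883); the middle of its surface is 55 mm above the origin. Two pins 6 mm high below the lid's plug keep it from sliding down; lift the lid along its own axis.
- clamp (a joint): Angle of the aluminium clamp arm, rad: 0 = level across the jar (about 0.003 when caught), 1.57 = straight up; starts at 1.55 to 1.85. The stiff hinge (0.16 N m) keeps it where it is left. Its tip points to (-cos a, 0, sin a) in the station's frame. It meets the catch at about 0.15; let go before the snap it stays above 0.025. Hard stop at -0.025. It gets down only if the lid is seated.
- clamp_hinge (a point): Middle of the arm's hinge axis, fixed to the station, 80 mm toward +x from the jar's axis, 120 mm over the bench. The axis is the station's y.
- clamp_tip (a point): Middle of the tip edge of the arm's upper (when open: far) face, moves with the arm. The arm is a bar 164 mm long from hinge to tip, 22 mm wide, 12 mm thick, mid-plane through the hinge. To snap it down needs a push of up to 12 N or so on the upper face, 110 to 135 mm from the hinge: the force drops at the bevel's foot (0.09) and again at the snap (0), then mounts past 14 N on the hard stop.
- catch_nose (a point): Tip of the spring catch's nose, at its lower edge, 78 mm toward -x from the jar's axis, 126 mm over the bench. The catch is a steel block 24 mm wide, 30 mm high, bevelled toward the jar, on the catch post. The arm's tip, pushed down the bevel, drives it back against a spring (3 to 7 N); it jumps back 6 mm over the tip when the arm is fully down.
- foot: Sprung rubber foot, 18 mm in diameter, under the arm 80 mm from the hinge, that presses on the top of the lid's knob when the arm is down (about 10 N, travel 8 mm). Origin: on the arm's mid-plane; the foot's face is 17 mm below it when free, 14 mm when clamped.
- timer: Bystander: flat white bench timer, 72 x 64 x 18 mm, lying loose between robot and work. Origin: centre of its underside.
- white_bottle: Bystander: white bottle with a screw cap, 42 mm in diameter, 77 mm high, standing loose. Origin: centre of its underside.
- small_vial: Bystander: small capped glass vial, 15 mm in diameter, 45 mm high, standing loose. Origin: centre of its underside.
Not all that is in view belongs to the job. There is more than one size of the lid; the job needs the middle-sized.

How it is judged:
On the way, in this order (a step that is already met when the one before it is completed fails the run):
1. the lid sits level in the jar's mouth, the clamp still open (horizontal distance between lid and jar_mouth below 0.006 m and z of lid in the frame of station between 0.06 and 0.0675 m and angle between lid's own z axis and vertical below 0.05 rad and value of joint clamp above 0.3 rad), for 0.2 s.
2. the clamp arm is down under the catch and its foot presses on the lid (value of joint clamp below 0.015 rad and contact force between foot and lid above 1 N), for 0.2 s.
At the end, for the whole second after the job is handed in: The lid is seated level in the jar's mouth (axis within 6 mm of the jar's, flange down on the rim within about 3 mm, tilted less than 0.05 rad) and at rest, and the clamp arm stays down under the catch by itself (joint clamp below 0.015 rad) with its foot pressing on the lid by more than 1 N (all of step 2 and horizontal distance between lid and jar_mouth below 0.006 m and z of lid in the frame of station between 0.06 and 0.0675 m and angle between lid's own z axis and vertical below 0.05 rad and linear speed of lid below 0.02 m/s); the robot touches nothing.
It fails at once if the lid is dropped (falls free, faster than 0.5 m/s) (contact force between the fingers and lid below 0.1 N and linear speed of lid above 0.5 m/s).
It fails at once if a bystander (timer, white bottle, small vial) is moved by more than 30 mm or tipped (distance of any of timer, white_bottle, small_vial from where it was at the start of the episode above 0.03 m or angle between any of white_bottle, small_vial's own z axis and vertical above 0.5 rad).
It also fails if it takes over 59 s, if anything falls off the work surface, if the arm or the gripper's body presses on something with over 40 N, if the wrist force passes 120 N, or if a joint passes its speed limit or range.

## Working session

There is one attempt and no reset: what is moved stays moved. The work goes in short steps, each a Python script; the robot and the scene stay as the last script left them, time stands still between calls to the robot, and variables do not carry over. Pictures are saved under pics/ and viewed, at most 10 in all, crops included, and the job is handed in when it is done.

```bash
ls; mkdir -p pics
python3 - <<'E'
from plant import r, vision, models, telemetry
import cv2, numpy as np
ims=[]
for c in ("scene","top"):
    im=vision.snapshot(c); cv2.imwrite(f"pics/{c}0.png",cv2.resize(im[:,:,::-1],(800,600)))
    k=vision.get_calibration(c); print(c,{a:np.round(b,3).tolist() for a,b in k.items()})
    for t in ("lid","lid_knob","rest","station","jar_mouth","clamp_hinge","clamp_tip","catch_nose","timer","white_bottle","small_vial"):
        print(t,[(np.round(d["at"],3).tolist(),round(d["score"],2)) for d in models.mark_of(t,c)])
print(telemetry.current_t())
E
```

```text
pics
scene {'fx': 348.368, 'fy': 348.368, 'cx': 259.483, 'cy': 193.896, 'D': [0.007, 0.0, 0.0, 0.0, 0.0], 'position': [-0.004, 0.542, 0.67], 'orientation': [0.179, -0.36, 0.822, -0.403]}
lid [([0.507, 0.183, 0.055], 0.88), ([0.392, 0.212, 0.002], 0.87), ([0.52, 0.326, -0.0], 0.78), ([0.516, 0.18, 0.001], 0.63), ([0.417, -0.218, 0.124], 0.63)]
lid_knob [([0.523, 0.332, 0.043], 0.87), ([0.495, 0.184, 0.084], 0.61), ([0.39, 0.212, 0.024], 0.56)]
rest [([0.517, 0.184, 0.001], 0.87), ([0.493, -0.218, 0.003], 0.62)]
station [([0.496, -0.218, 0.003], 0.79)]
jar_mouth [([0.492, -0.217, 0.073], 0.73)]
clamp_hinge [([0.576, -0.223, 0.118], 0.7)]
clamp_tip [([0.61, -0.225, 0.279], 0.86)]
catch_nose [([0.417, -0.216, 0.126], 0.6)]
timer [([0.449, -0.01, -0.002], 0.88)]
white_bottle [([0.685, 0.018, -0.002], 0.76)]
small_vial [([0.615, -0.011, 0.001], 0.63)]
top {'fx': 428.813, 'fy': 428.813, 'cx': 262.356, 'cy': 191.692, 'D': [-0.026, 0.0, 0.0, 0.0, 0.0], 'position': [0.437, 0.036, 1.328], 'orientation': [0.031, -0.703, 0.71, -0.035]}
lid [([0.51, 0.179, 0.056], 0.89), ([0.387, 0.212, -0.0], 0.61), ([0.525, 0.328, 0.002], 0.58)]
lid_knob [([0.496, 0.176, 0.086], 0.9), ([0.385, 0.212, 0.018], 0.89), ([0.521, 0.329, 0.047], 0.61)]
rest [([0.511, 0.182, -0.001], 0.79)]
station [([0.495, -0.218, 0.001], 0.75)]
jar_mouth [([0.497, -0.221, 0.075], 0.56)]
clamp_hinge [([0.575, -0.22, 0.122], 0.72), ([0.412, -0.216, 0.125], 0.3)]
clamp_tip [([0.607, -0.224, 0.283], 0.79)]
catch_nose [([0.414, -0.216, 0.127], 0.67)]
timer [([0.446, -0.007, -0.0], 0.84)]
white_bottle [([0.683, 0.017, -0.001], 0.43)]
small_vial [([0.618, -0.013, -0.003], 0.37)]
1.2
```

View pics/scene0.png

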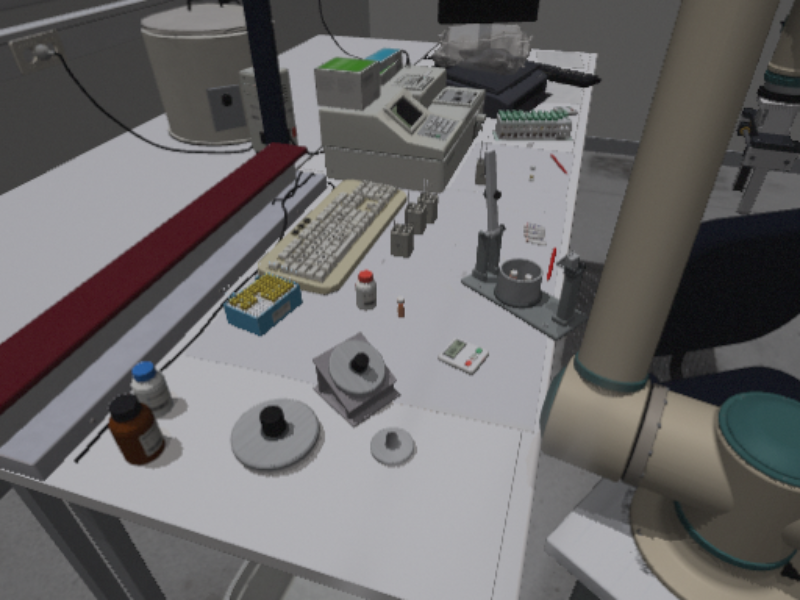

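View pics/top0.png

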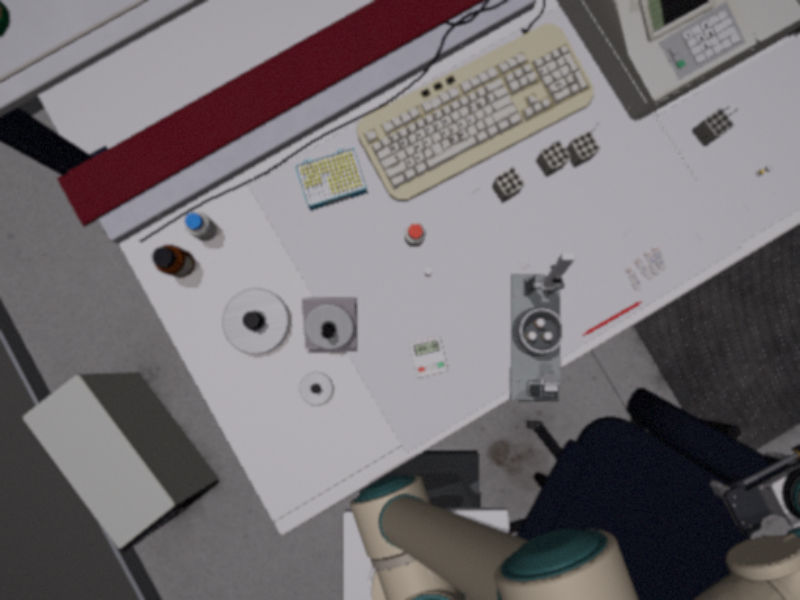

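The candidate lids in the scene picture are the large one lying flat at (275,435), the one on the slanted rest at (357,365), and the small one flat at (392,445). I choose the one on the rest because it is middle-sized and sits on the slanted board. The arm is open, standing at (490,190), and the jar at (520,280). Next I'll look closely with the wrist camera over the jar, then over the lid.

```bash
cat > h.py <<'E'
from plant import r, gripper_to, inverse_kinematics, vision, models, telemetry as T
import numpy as np, cv2
from scipy.spatial.transform import Rotation as R
def quat(z,y):
    z=np.array(z,float);z/=np.linalg.norm(z);y=np.array(y,float);y-=z*(y@z);y/=np.linalg.norm(y)
    return R.from_matrix(np.c_[np.cross(y,z),y,z]).as_quat(scalar_first=True)
def best(p,z,y):
    q0=np.array(T.current_joints());c=[]
    for s in (1,-1):
        q=quat(z,s*np.array(y)); j=inverse_kinematics(p,q)
        if j is not None: c.append((np.abs(np.array(j)-q0).max(),s,q))
    c.sort(key=lambda t:t[0]); return c[0][2]
def see(cam,things,name=None):
    im=vision.snapshot(cam)
    if name: cv2.imwrite(f"pics/{name}.png",im[:,:,::-1])
    for t in things:
        print(cam,t,[(np.round(d["at"],4).tolist(),round(d["score"],2)) for d in models.mark_of(t,cam)])
    return im
def say(*a): print(*a,"t",round(T.current_t(),2),"p",np.round(T.current_ee_pos(),4),"F",np.round(T.current_wrist_force(),1),"open",round(T.current_opening(),4))
E
python3 - <<'E'
from h import *
k=vision.get_calibration("wrist"); Rt=R.from_quat(T.current_tool_rot(),scalar_first=True)
print("cam in tool",Rt.inv().apply(np.array(k["position"])-T.current_ee_pos()).round(3),(Rt.inv()*R.from_quat(k["orientation"],scalar_first=True)).as_matrix().round(2).tolist(),k["fx"])
p=np.array(T.current_ee_pos());p[2]=.42
r.move_l(p,vel=.25)
P=[.47,-.22,.43]; r.move_to(P,best(P,[0,0,-1],[0,1,0])); say("jar")
see("wrist",["jar_mouth","clamp_hinge","clamp_tip","catch_nose","station"],"w_jar")
n=np.array([-.469,0,.883]); L=np.array([.5085,.181,.0555])
P=L+n*.20; r.move_to(P,best(P,-n,[0,1,0])); say("lid")
see("wrist",["lid","lid_knob","rest"],"w_lid"); see("scene",["lid_knob","lid"]);see("top",["lid_knob","lid"])
a=cv2.imread("pics/w_jar.png");b=cv2.imread("pics/w_lid.png")
cv2.imwrite("pics/w_both.png",cv2.resize(np.vstack([a,b]),(400,600)) if 0 else cv2.resize(np.hstack([a,b]),(800,300)))
E
```

```text
cam in tool [ 0.069  0.001 -0.156] [[0.0, -0.97, -0.24], [1.0, -0.0, 0.0], [-0.0, -0.24, 0.97]] 285.0551083849647
jar t 3.49 p [ 0.4697 -0.2206  0.4295] F [ 0.9 -0.1  0.2] open 0.0941
wrist jar_mouth [([0.4951, -0.2179, 0.0719], 0.6), ([0.4493, -0.0086, 0.0037], 0.4)]
wrist clamp_hinge [([0.5725, -0.2201, 0.1203], 0.83)]
wrist clamp_tip [([0.6108, -0.2259, 0.2786], 0.65)]
wrist catch_nose [([0.4175, -0.2163, 0.1301], 0.81), ([0.5002, -0.2163, -0.0033], 0.45)]
wrist station [([0.4975, -0.2165, -0.0039], 0.84)]
lid t 5.44 p [0.4159 0.1809 0.233 ] F [0.1 0.2 0.1] open 0.094
wrist lid [([0.5238, 0.3296, 0.0007], 0.89), ([0.5148, 0.1816, 0.0518], 0.65), ([0.3885, 0.2094, 0.0027], 0.63)]
wrist lid_knob [([0.5234, 0.3297, 0.0456], 0.96), ([0.4992, 0.1803, 0.088], 0.95), ([0.3913, 0.2158, 0.0233], 0.63)]
wrist rest [([0.6874, 0.0197, -0.0018], 0.52)]
scene lid_knob [([0.524, 0.3298, 0.0466], 0.89), ([0.4921, 0.1876, 0.0837], 0.7), ([0.3862, 0.2122, 0.023], 0.57)]
scene lid [([0.5196, 0.3242, 0.0002], 0.85), ([0.5075, 0.184, 0.0566], 0.84), ([0.3931, 0.2145, 0.0019], 0.57)]
top lid_knob [([0.497, 0.1786, 0.0815], 0.94), ([0.5872, -0.2205, 0.2014], 0.6), ([0.5095, 0.1848, 0.0567], 0.59), ([0.5202, 0.3299, 0.0462], 0.56), ([0.3872, 0.2142, 0.0133], 0.5)]
top lid [([0.5122, 0.1827, 0.0544], 0.8), ([0.3826, 0.2129, -0.0001], 0.79), ([0.521, 0.3286, 0.0002], 0.62)]
```

View pics/w_both.png

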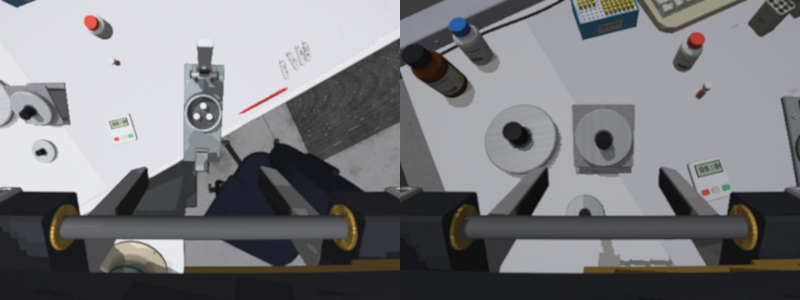

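The left half shows the jar at (205,112) with the arm open beyond it. In the right half the middle lid is centred on its rest at (603,138), and the rest's edges run parallel to the picture, so its yaw is about 0. Next is the grasp.

Run:
```python
from h import *
n=np.array([-.469,0,.883]); n/=np.linalg.norm(n); L=np.array([.5105,.1817,.0560])
gripper_to(.06,20)
r.move_l(L+n*.09,vel=.15); see("wrist",["lid_knob","lid"]);
print(r.move_l(L+n*.0445,vel=.06,guard=6)); say("at")
gripper_to(.0,25); say("closed"); print(T.current_finger_force())
r.move_l(np.array(T.current_ee_pos())+n*.10,vel=.08); say("lifted"); print(T.current_finger_force())
im=see("wrist",["lid_knob","lid"])
s=vision.snapshot("scene")
cv2.imwrite("pics/lift.png",np.hstack([im,s])[:,:,::-1][:, :]) 
cv2.imwrite("pics/lift.png",cv2.resize(cv2.imread("pics/lift.png"),(800,300)))
```

```text
wrist lid_knob [([0.5244, 0.3293, 0.0469], 0.82), ([0.5039, 0.1785, 0.0825], 0.76), ([0.3867, 0.2147, 0.0223], 0.57)]
wrist lid [([0.5207, 0.3305, -0.0019], 0.95), ([0.3864, 0.2082, 0.0049], 0.75), ([0.5114, 0.1786, 0.052], 0.67)]
False
at t 8.58 p [0.4897 0.1817 0.0953] F [-0.3 -0.1 -0. ] open 0.0605
closed t 9.25 p [0.4895 0.1816 0.0954] F [-1.6 -0.1  2.4] open 0.0232
25.000463364995085
lifted t 10.65 p [0.4424 0.1814 0.1831] F [-1.2  0.2 -2.2] open 0.0231
24.99929931072984
wrist lid_knob [([0.5216, 0.3328, 0.0443], 0.94), ([0.4531, 0.1816, 0.1711], 0.91), ([0.3919, 0.2177, 0.0238], 0.82)]
wrist lid [([0.5228, 0.3299, 0.0016], 0.86), ([0.388, 0.2117, 0.0024], 0.76), ([0.4644, 0.1815, 0.1441], 0.67), ([0.4461, -0.0062, 0.0041], 0.15)]
```

View pics/lift.png

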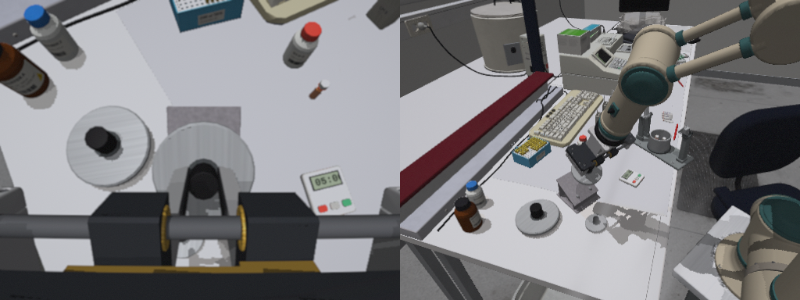

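Lid held at (205,155) in the left half; nothing else was disturbed. Next I'll carry it level over the jar and fit the flange circle in the wrist view to get its offset in the hand.

```bash
cat > fit.py <<'E'
from h import *
from scipy.optimize import least_squares
def fitlid(name=None):
    p=np.array(T.current_ee_pos());Rt=R.from_quat(T.current_tool_rot(),scalar_first=True);k=vision.get_calibration("wrist")
    im=vision.snapshot("wrist"); K=np.array([[k["fx"],0,k["cx"]],[0,k["fy"],k["cy"]],[0,0,1]]);Rc=R.from_quat(k["orientation"],scalar_first=True).as_matrix()
    a=np.linspace(0,2*np.pi,721)
    def proj(v):  # lid flange top circle: tool x,y offset, tilt about tool y
        c=np.c_[.046*np.cos(a),.046*np.sin(a),0*a]
        c=R.from_rotvec([0,v[2],0]).apply(c+[0,0,.0445-.016])+[v[0],v[1],0]
        w=p+Rt.apply(c); x=(w-k["position"])@Rc
        return cv2.projectPoints(x,np.zeros(3),np.zeros(3),K,np.array(k["D"]))[0][:,0]
    q0=proj([0,0,0]); cen=q0.mean(0)
    cand=[d for d in models.regions_of("lid","wrist")]
    m=max(cand,key=lambda d:np.count_nonzero(d["pixels"]&(cv2.fillPoly(np.zeros(im.shape[:2],np.uint8),[q0.astype(np.int32)],1)>0)))["pixels"].astype(np.uint8)
    c=max(cv2.findContours(m,cv2.RETR_EXTERNAL,cv2.CHAIN_APPROX_NONE)[0],key=len)[:,0].astype(float)
    from scipy.spatial import cKDTree
    d0=cKDTree(q0).query(c)[0]; c=c[(d0<14)&(c[:,1]<cen[1]+15)]
    f=lambda v:cKDTree(proj([*v,0])).query(c)[0]
    s=least_squares(f,[0,0],loss="soft_l1",x_scale=1e-3,diff_step=1e-2)
    from scipy.optimize import minimize
    s=minimize(lambda v:np.minimum(f(v*1e-3),5).mean(),[0,0],method="Nelder-Mead")
    print("lid in tool xy mm",s.x.round(2),"resid px",round(s.fun,2),len(c),"toolx world",Rt.apply([1,0,0]).round(2))
    if name:
        v=im[:,:,::-1].copy(); cv2.polylines(v,[proj([*(s.x*1e-3),0]).astype(np.int32)],True,(0,0,255),1); cv2.polylines(v,[c.astype(np.int32)],False,(0,255,0),1); cv2.imwrite(f"pics/{name}.png",v)
    return s.x*1e-3
E
python3 - <<'E'
from fit import *
fitlid()
yw=np.deg2rad(-1.9); y=[-np.sin(yw),np.cos(yw),0]
p=np.array([.4424,.1,.33]); r.move_to(p,best(p,[0,0,-1],y)); say("lev")
p=np.array([.4948,-.2184,.33]); r.move_to(p,best(p,[0,0,-1],y)); say("over")
fitlid("fit1"); see("wrist",["jar_mouth","lid","lid_knob","clamp_hinge","clamp_tip"]); see("scene",["lid"])
E
```

```text
lid in tool xy mm [1.13 0.5 ] resid px 1.19 220 toolx world [0.88 0.   0.47]
lev t 11.84 p [0.4421 0.0999 0.329 ] F [ 0.1 -0.2 -3.3] open 0.0235
over t 13.07 p [ 0.4948 -0.2169  0.3298] F [-0.4  0.7 -2. ] open 0.0228
lid in tool xy mm [0.61 0.81] resid px 1.22 219 toolx world [ 1.   -0.03 -0.  ]
wrist jar_mouth [([0.4956, -0.2203, 0.0707], 0.66)]
wrist lid [([0.4964, -0.2151, 0.2844], 0.86), ([0.391, 0.2119, 0.003], 0.74)]
wrist lid_knob [([0.3877, 0.2184, 0.021], 0.75), ([0.4985, -0.2141, 0.3184], 0.71)]
wrist clamp_hinge [([0.5741, -0.2167, 0.1198], 0.77)]
wrist clamp_tip [([0.6878, 0.0222, -0.0034], 0.64), ([0.6136, -0.2206, 0.2811], 0.61)]
scene lid [([0.5178, 0.3254, -0.0003], 0.67), ([0.3904, 0.2141, 0.0012], 0.62), ([0.4933, -0.2173, 0.2853], 0.59)]
```

View pics/fit1.png

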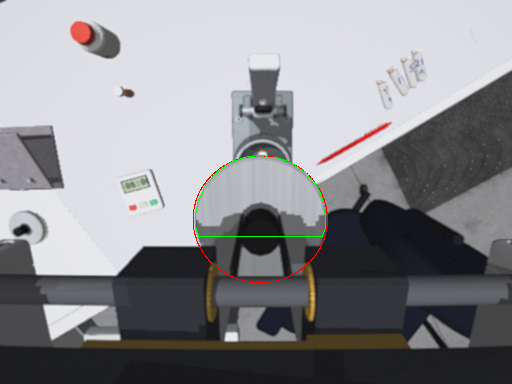

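The fit circle matches the flange, centred near (260,218), and the lid sits about 0.9 mm forward in the hand. Jar and arm are in line beyond it. I'll lower it now.

Run:
```python
from h import *
x,y=.4941,-.2185
r.move_l([x,y,.20],vel=.12); say("a")
g=r.move_l([x,y,.122],vel=.08,guard=8); say(g)
r.hold(.2); say("hold")
g=r.move_l([x,y,.1075],vel=.025,guard=7); say(g); print("tq",np.round(T.current_torque(),2))
see("wrist",["lid"]);see("scene",["lid"]);see("top",["lid"])
```

```text
a t 14.8 p [ 0.4947 -0.2189  0.2008] F [ 0.2 -0.3 -1.3] open 0.023
False t 15.93 p [ 0.4946 -0.2187  0.1226] F [-0.3  0.4 -2.3] open 0.0233
hold t 16.12 p [ 0.4944 -0.2187  0.1225] F [-0.3  0.  -1.7] open 0.0232
True t 16.63 p [ 0.4939 -0.2184  0.1097] F [-0.   0.   4.1] open 0.0235
tq [0.03 0.06 0.04]
wrist lid [([0.4947, -0.2163, 0.0614], 0.65)]
scene lid [([0.389, 0.2141, 0.0027], 0.69), ([0.4897, -0.2193, 0.0658], 0.66), ([0.5204, 0.3254, 0.0008], 0.66)]
top lid [([0.5209, 0.3297, 0.0064], 0.94), ([0.4926, -0.2165, 0.0631], 0.6), ([0.3856, 0.2122, 0.0006], 0.55)]
```

Run:
```python
from h import *
gripper_to(.050); say("open")
p=np.array(T.current_ee_pos()); r.move_l(p+[0,0,.13],vel=.15); say("up")
im=see("wrist",["lid","lid_knob","jar_mouth","clamp_tip","clamp_hinge"]);s=vision.snapshot("scene")
see("scene",["lid","clamp_tip"]);see("top",["lid","clamp_tip"])
u=cv2.resize(s[120:220,270:400],(512,384),interpolation=cv2.INTER_CUBIC)
cv2.imwrite("pics/seat.png",cv2.resize(np.hstack([im,u])[:,:,::-1],(800,300)))
```

```text
open t 17.54 p [ 0.4931 -0.2178  0.1087] F [-0.2  0.3 -0.4] open 0.0502
up t 18.56 p [ 0.4925 -0.2175  0.2378] F [-0.2 -0.3 -0.1] open 0.0498
wrist lid [([0.4489, -0.0077, 0.0003], 0.72), ([0.4951, -0.2165, 0.0626], 0.66)]
wrist lid_knob [([0.4959, -0.2185, 0.1004], 0.87)]
wrist jar_mouth []
wrist clamp_tip [([0.5868, -0.2213, 0.1967], 0.61)]
wrist clamp_hinge [([0.5743, -0.2198, 0.1242], 0.96), ([0.5877, -0.2201, 0.1939], 0.48)]
scene lid [([0.4913, -0.2159, 0.0655], 0.86), ([0.3915, 0.2146, 0.002], 0.62), ([0.5217, 0.3285, -0.0004], 0.61)]
scene clamp_tip [([0.6105, -0.2236, 0.282], 0.85)]
top lid [([0.3839, 0.213, -0.0026], 0.9), ([0.5219, 0.3267, 0.0034], 0.75), ([0.4952, -0.22, 0.063], 0.56)]
top clamp_tip [([0.6083, -0.2231, 0.2807], 0.55)]
```

View pics/seat.png

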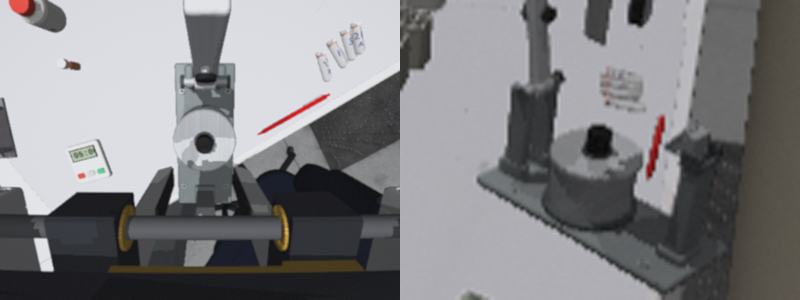

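The picture shows the lid level in the jar, at (205,143) on the left and (598,150) on the right, and the arm still open. Now I'll swing the clamp arm down from behind with the fingers closed.

```bash
cat > c.py <<'E'
from h import *
yw=np.deg2rad(-1.9); ex=np.array([np.cos(yw),np.sin(yw),0]); J=np.array([.495,-.2187,0]); N=r.nose_length
def W(xs,z): return J+ex*xs+[0,0,z+N]
def arc(a,s=.128,w=.008): return W(.08-s*np.cos(a)+.006*np.sin(a)+w,.12+s*np.sin(a)+.006*np.cos(a))
E
python3 - <<'E'
from c import *
print(N)
p=np.array(T.current_ee_pos()); r.move_l([p[0],p[1],.42],vel=.3)
gripper_to(0.0,20)
r.move_l(W(.17,.42-N),vel=.25); say("beh")
r.move_l(W(.17,.245),vel=.2); say("low")
g=r.move_l(arc(1.57),vel=.08,guard=8); say(g)
for a in np.arange(1.4,.2,-.17):
    g=r.move_l(arc(a),vel=.1,guard=8)
    if g: break
say(a,g)
vision.snapshot("scene"); print(models.mark_of("clamp_tip","scene"))
im=vision.snapshot("scene"); cv2.imwrite("pics/swing.png",cv2.resize(im[80:230,250:450,::-1],(800,600)))
E
```

```text
0.025
beh t 21.68 p [ 0.6644 -0.2243  0.4199] F [0.3 1.4 0. ] open 0.0006
low t 22.57 p [ 0.6652 -0.2247  0.2721] F [-1.2 -0.9  0.1] open 0.0006
False t 23.68 p [ 0.5888 -0.2218  0.2726] F [0.4 0.1 0.4] open 0.0006
0.2100000000000004 False t 26.61 p [ 0.4594 -0.2176  0.1777] F [-0.3 -0.4 -0.5] open 0.0005
[{'at': [0.4165, -0.2205, 0.1554], 'score': 0.7}]
```

View pics/swing.png

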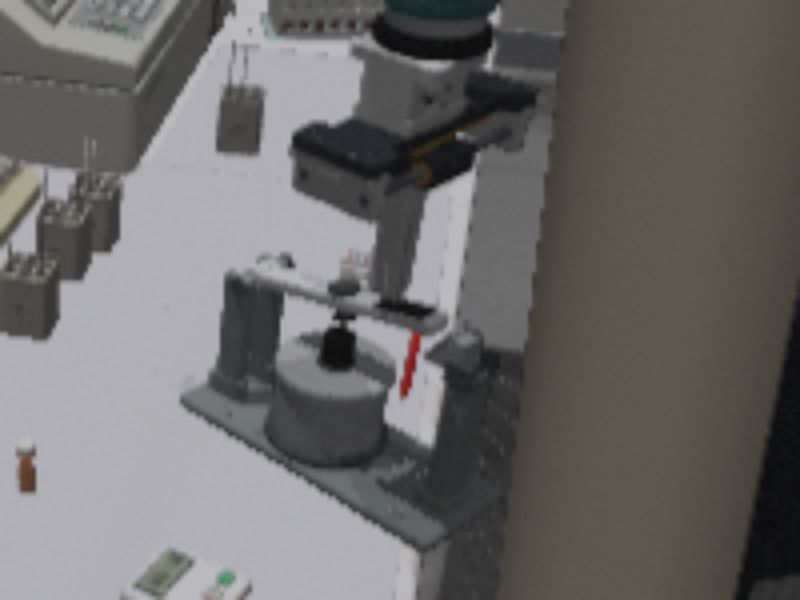

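The arm is swung down to about 0.2 rad, with the fingers on its upper face at (400,300). The foot is just over the knob at (345,320). Now the press.

Run:
```python
from c import *
xs=-.042
r.move_l(W(xs,.152),vel=.05)
z=.150
while z>.116:
    g=r.move_l(W(xs,z),vel=.02)
    F=T.current_wrist_force()[2]; pz=T.current_ee_pos()[2]-N
    print(round(z,4),round(pz,4),round(F,1),end=" | ")
    if F>15.5: break
    z-=.0012
say("end");
```

```text
0.15 0.1499 -0.7 | 0.1488 0.1487 -0.3 | 0.1476 0.1475 -0.8 | 0.1464 0.1463 0.6 | 0.1452 0.1452 0.7 | 0.144 0.1446 4.8 | 0.1428 0.1437 7.8 | 0.1416 0.1427 8.3 | 0.1404 0.1416 9.8 | 0.1392 0.1406 11.4 | 0.138 0.1395 11.4 | 0.1368 0.1372 0.3 | 0.1356 0.1354 2.0 | 0.1344 0.1344 3.0 | 0.1332 0.1332 3.7 | 0.132 0.1319 3.9 | 0.1308 0.1309 4.8 | 0.1296 0.1299 6.3 | 0.1284 0.1288 7.3 | 0.1272 0.1278 8.2 | 0.126 0.1264 7.9 | 0.1248 0.1252 7.7 | 0.1236 0.1241 8.3 | 0.1224 0.1232 9.9 | 0.1212 0.1231 15.9 | end t 33.28 p [ 0.4524 -0.2174  0.1481] F [-4.2  1.8 15.9] open 0.0007
```

The force dropped at the bevel's foot and again at about 0.126, then rose on the hard stop. I'll let go and look.

Run:
```python
from c import *
r.move_l(W(-.042,.145),vel=.03); say("off")
r.move_l(W(-.042,.28),vel=.15); r.hold(.3); say("up")
see("scene",["clamp_tip","lid"])
im=see("wrist",["clamp_tip","lid"]); s=vision.snapshot("scene")
u=cv2.resize(s[110:220,270:417],(512,384),interpolation=cv2.INTER_CUBIC)
cv2.imwrite("pics/end.png",cv2.resize(np.hstack([im,u])[:,:,::-1],(800,300)))
```

```text
off t 34.23 p [ 0.4529 -0.2172  0.1698] F [ 0.1 -0.6  0.2] open 0.0003
up t 35.58 p [ 0.4529 -0.2172  0.3044] F [-1.   0.2  0.3] open 0.0002
scene clamp_tip [([0.4141, -0.2209, 0.1247], 0.68)]
scene lid [([0.491, -0.2182, 0.0665], 0.69), ([0.3929, 0.2142, 0.0008], 0.68), ([0.5211, 0.3254, 0.0019], 0.63)]
wrist clamp_tip [([0.412, -0.2164, 0.1246], 0.7)]
wrist lid [([0.3892, 0.2114, 0.0012], 0.62), ([0.4945, -0.2181, 0.062], 0.61)]
```

View pics/end.png

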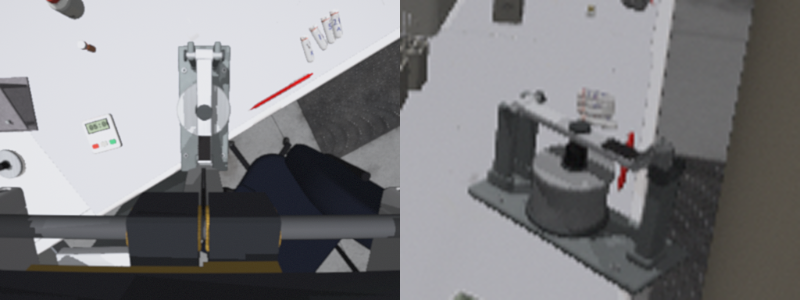

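The arm lies level with its tip under the catch at (640,157), and the networks put the tip at z = 0.125. A light touch will confirm the height, then I'll hand in.

Run:
```python
from c import *
r.move_l(W(-.042,.135),vel=.12); r.hold(.3)
g=r.move_l(W(-.042,.1235),vel=.015,guard=3); z=T.current_ee_pos()[2]-N; say(g,"touch z",round(z,4))
r.move_l(W(-.042,.28),vel=.15); r.hold(.3)
if z<.1282: print(r.sign_off())
```

```text
True touch z 0.1263 t 38.17 p [ 0.4529 -0.2173  0.1513] F [-0.3 -0.2  4.4] open 0.0006
the job is handed in; nothing more can be done
None
```

The job is handed in at about 40 s of the 59 s allowed: the lid sits level in the jar and the clamp arm is snapped under the catch, holding by itself (a light touch met its top at 126.3 mm, where it should be when caught); I kept clear of the timer, bottle and vial.

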